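# Feel along a printed wall for support stubs

## Robot

A 6-joint arm with a two-finger parallel gripper is mounted at the origin on the work surface. World frame = base frame: x ahead of the robot, y to its left, z up, the work surface at z = 0. Lengths are in mm, angles in rad, forces in N, time in s.
With the tool pointing down it reaches from about 275 to 1000 mm from the base axis. Payload 8.4 kg.
Tool frame: the origin (TCP) lies between the finger pads, 19 mm behind the fingertips; this is the grasp point; z points along the fingers, y is the line along which they close (so a half turn about z gives the same grasp; the last joint's range is limited). The gripper opens to 85 mm and grips with 20 to 120 N. Pads are 22 mm wide; open, the fingers measure 114 mm over their backs; the gripper's body (76 mm by 85 mm) begins 54 mm behind the grasp point. The pads swing forward as they close: fully open they stand 13 mm farther back than shut.
Start: joints at [-1.264, 0.353, 1.633, -0, 1.155, -0.002], TCP at [189.946, -595.44, 249.981] pointing down, gripper open.
Joint ranges: [-2.63, 2.63], [-0.92, 2.1], [0.06, 2.66], [-1.3, 4.44], [0, 2.69], [-3.02, 3.02]. Speed limits (rad/s): [2.22, 2.22, 2.79, 3.14, 3.14, 3.14].

## Interface

Orientations are given as [roll, pitch, yaw] about the fixed x, y, z axes, in that order (R = Rz(yaw) Ry(pitch) Rx(roll)).
In Python, from rig import telemetry, optics, r gives the robot as it stands.
- The arm moves only by the tool play_rows, never from a script. Its arguments are lists of equal length, an entry for each row: "dp": the shift along the tool's x, y, z in units of 40 mm (1.0 is 40 mm), a list of three; "rot": the turn, a rotation vector about the tool's x, y, z in units of 6 degrees (1.0 is 6 degrees), a list of three. In form: {"dp": [[tx, ty, tz], ...], "rot": [[ax, ay, az], ...]}. A call has 1 to 5 rows; each row is the pose to reach, as a shift and turn from the pose commanded when the call began, along the tool's axes at that moment; what a row does not reach only later rows make up. A row lasts 1/12 s, in which the tool goes at most 41.7 mm and 7.16 degrees, less where a joint would pass 70% of its speed; a pose out of reach is approached as far as the arm can. A call with a gripper value outside its range is refused whole. "fingers" is the opening, from 0 (shut) to 1 (fully open), set as the call begins (left out, the last holds). The fingers move at their own pace and stop on an object; "grip_force" is the grip in N (left out, the last holds). Time passes only in rows, so rows that repeat a pose let the fingers close. It gives the time, the measured TCP pose, the force, the opening and the grip force at its end, in the units of the state.
- telemetry.sense(): the state, without advancing time (a new reading comes with each control period).
- optics.grab_frame(name): name is "scene" or "top" or "wrist"; returns a dict with "color" (420x560x3 uint8, red, green, blue), "mtx" (3x3 intrinsics, pixels), "R" (3x3) and "t" (3): a world point X has camera coordinates R X + t; the wrist camera has in their place "mount" (4x4, takes a point from camera to tool coordinates, whose origin is the TCP and whose axes are the flange's). Camera axes: x right, y down, z forward; pixel columns grow to the right and rows downward; lengths in mm; the calibration is good to about 2 mm. The wrist camera is an equidistant fisheye: a pixel r from the principal point sees the ray r / f radians off the axis. A picture is of the moment at which its call begins: read the wrist's pose just before it. There is no depth.
- r.sign_off(): hands the job in; it is judged then, once.
The state is a dict: "clock": time; "qpos": joint angles; "qvel": joint speeds; "joint_efforts": joint torques, N m; "eef_pos": TCP position; "tcp_rot": TCP orientation; "contact_force": force on the tool from outside, world axes, zero at the start; "wrist_torque": the same for the moment, N m; "opening": opening from 0.0 (shut) to 1.0 (fully open); "grasp_force": force on a finger pad.
Only numpy, scipy, OpenCV 4.12 (cv2) and the standard library are available. Lean on these libraries where they do the work, as an engineer would, in place of code of your own. Each camera call takes 0.05 s, during which the arm holds its last target. There are 200 camera calls.

## Task

Check the fresh resin print for leftover support stubs: run your fingertips along the top of its orange S-shaped wall from the green end to the blue end, touching it lightly the whole way and following its curve, so that the sprung plate under it gives a little but never reaches its stop. Finish with the fingertips still resting lightly on the blue end and stay there. Do not pick up or tip the print, and leave everything else where it is.

Things in the scene. Friction and masses are not known exactly. Their poses are not given: they have to be found in the camera images.
- print: loose 180 g resin print: amber base 222 x 92 x 6 mm, on it an orange S-shaped wall 10 mm thick, 215 mm long, top 40 mm above the underside, from a green round boss (22 mm across) at x = -90 mm to a blue one at x = +90 mm; tops of wall and bosses level. Origin: centre of the underside, z up. Lies between six pins on a sprung dark steel plate 240 x 156 mm; any yaw.
- plate (a joint): how far the sprung plate has sunk, m: 0 at the top (where it rests with the print on it), 0.014 at its lower stop. It moves straight down only: it starts to sink at about 1.5 N (1 to 2) and each further mm takes 0.4 N; it springs back when let go.
- plate_mid (a point): centre of the plate's top face, 70 mm above the table with the plate up
- rib0 (a point): the middle of the green boss's top, where the tracing starts: on the centre line of the wall's top face, at x -90, y 0, z 40 mm of the print (110 mm above the table with the plate up). Points 27 mm apart along the smooth curve.
- rib1 (a point): point 1 of 8 along the wall from green to blue: on the centre line of the wall's top face, at x -70, y -18, z 40 mm of the print (110 mm above the table with the plate up). Points 27 mm apart along the smooth curve.
- rib2 (a point): point 2 of 8 along the wall from green to blue: on the centre line of the wall's top face, at x -45, y -27, z 40 mm of the print (110 mm above the table with the plate up). Points 27 mm apart along the smooth curve.
- rib3 (a point): point 3 of 8 along the wall from green to blue: on the centre line of the wall's top face, at x -20, y -18, z 40 mm of the print (110 mm above the table with the plate up). Points 27 mm apart along the smooth curve.
- rib4 (a point): point 4 of 8 along the wall from green to blue: on the centre line of the wall's top face, at x 0, y 0, z 40 mm of the print (110 mm above the table with the plate up). Points 27 mm apart along the smooth curve.
- rib5 (a point): point 5 of 8 along the wall from green to blue: on the centre line of the wall's top face, at x 20, y 18, z 40 mm of the print (110 mm above the table with the plate up). Points 27 mm apart along the smooth curve.
- rib6 (a point): point 6 of 8 along the wall from green to blue: on the centre line of the wall's top face, at x 45, y 27, z 40 mm of the print (110 mm above the table with the plate up). Points 27 mm apart along the smooth curve.
- rib7 (a point): point 7 of 8 along the wall from green to blue: on the centre line of the wall's top face, at x 70, y 18, z 40 mm of the print (110 mm above the table with the plate up). Points 27 mm apart along the smooth curve.
- rib8 (a point): the middle of the blue boss's top, where the tracing ends: on the centre line of the wall's top face, at x 90, y 0, z 40 mm of the print (110 mm above the table with the plate up). Points 27 mm apart along the smooth curve.
- coupon_a: small grey printed sample, 18 mm across, 22 mm tall, origin under its centre; stands loose on the plate beside the print; not to be disturbed
- coupon_b: the same sample in clear resin, 18 mm across, 22 mm tall, origin under its centre; loose on the plate on the print's other side; not to be disturbed
- wash_bottle: white squeeze bottle with yellow cap and bent spout, 68 mm across, 185 mm tall, origin under its centre, on the table; not to be disturbed
- resin_bottle: black bottle with an orange label, 72 mm across, 170 mm tall, origin under its centre, on the table; not to be disturbed
- scraper: scraper lying on the table, 200 mm long along its x, handle to -x; not to be disturbed
- cup: clear plastic cup, 76 mm across the rim, 85 mm tall, origin under its centre, on the table; not to be disturbed
- brush: brush lying on the table, 170 mm long along its x, handle to -x; not to be disturbed
Not all that is in view belongs to the job. Several things have the shape of the print; the one meant has the colours described above.

How it is judged (in metres and radians):
On the way, in this order (a step that is already met when the one before it is completed fails the run):
1. the fingertips touch the green boss (TCP within 12 mm of its middle seen from above, plate sunk by 0.6 mm or more) (horizontal distance between the grasp point and rib0 below 0.012 m and contact force between the fingers and print above 0.2 N and value of joint plate above 0.0006 m), for 0.05 s.
2. the fingertips touch the wall's top at point 1 (TCP within 12 mm of its middle seen from above, plate sunk by 0.6 mm or more) (horizontal distance between the grasp point and rib1 below 0.012 m and contact force between the fingers and print above 0.2 N and value of joint plate above 0.0006 m), for 0.05 s.
3. the fingertips touch the wall's top at point 2 (TCP within 12 mm of its middle seen from above, plate sunk by 0.6 mm or more) (horizontal distance between the grasp point and rib2 below 0.012 m and contact force between the fingers and print above 0.2 N and value of joint plate above 0.0006 m), for 0.05 s.
4. the fingertips touch the wall's top at point 3 (TCP within 12 mm of its middle seen from above, plate sunk by 0.6 mm or more) (horizontal distance between the grasp point and rib3 below 0.012 m and contact force between the fingers and print above 0.2 N and value of joint plate above 0.0006 m), for 0.05 s.
5. the fingertips touch the wall's top at point 4 (TCP within 12 mm of its middle seen from above, plate sunk by 0.6 mm or more) (horizontal distance between the grasp point and rib4 below 0.012 m and contact force between the fingers and print above 0.2 N and value of joint plate above 0.0006 m), for 0.05 s.
6. the fingertips touch the wall's top at point 5 (TCP within 12 mm of its middle seen from above, plate sunk by 0.6 mm or more) (horizontal distance between the grasp point and rib5 below 0.012 m and contact force between the fingers and print above 0.2 N and value of joint plate above 0.0006 m), for 0.05 s.
7. the fingertips touch the wall's top at point 6 (TCP within 12 mm of its middle seen from above, plate sunk by 0.6 mm or more) (horizontal distance between the grasp point and rib6 below 0.012 m and contact force between the fingers and print above 0.2 N and value of joint plate above 0.0006 m), for 0.05 s.
8. the fingertips touch the wall's top at point 7 (TCP within 12 mm of its middle seen from above, plate sunk by 0.6 mm or more) (horizontal distance between the grasp point and rib7 below 0.012 m and contact force between the fingers and print above 0.2 N and value of joint plate above 0.0006 m), for 0.05 s.
9. the fingertips touch the blue boss (TCP within 12 mm of its middle seen from above, plate sunk by 0.6 mm or more) (horizontal distance between the grasp point and rib8 below 0.012 m and contact force between the fingers and print above 0.2 N and value of joint plate above 0.0006 m), for 0.05 s.
At the end, for the whole second after the job is handed in: The fingertips rest on the blue boss (TCP within 12 mm of its middle seen from above), touching the print so that the plate is sunk by 0.6 to 13.5 mm; the print lies flat on the plate (raised under 4 mm, tilted under 0.05 rad) and the bystanders are within 20 mm of their starts (all of step 9 and value of joint plate below 0.0135 m and z of print in the frame of plate_mid below 0.004 m and angle between print's own z axis and vertical below 0.05 rad and distance of each of coupon_a, coupon_b, wash_bottle, resin_bottle, scraper, cup, brush from where it was at the start of the episode below 0.02 m); the arm keeps its last pose, push and grip.
It fails at once if the plate is pressed down to its stop (more than 13.5 mm) (value of joint plate above 0.0135 m).
It fails at once if the print is lifted off the plate or tipped (z of print in the frame of plate_mid above 0.006 m or angle between print's own z axis and vertical above 0.08 rad).
It fails at once if a printed sample on the plate is knocked or carried away (more than 20 mm) or tipped over (distance of any of coupon_a, coupon_b from where it was at the start of the episode above 0.02 m or angle between any of coupon_a, coupon_b's own z axis and vertical above 0.4 rad).
It fails at once if something on the table is knocked or carried away (more than 20 mm) or tipped over (distance of any of wash_bottle, resin_bottle, scraper, cup, brush from where it was at the start of the episode above 0.02 m or angle between any of wash_bottle, resin_bottle, cup's own z axis and vertical above 0.4 rad).
It also fails if it takes over 48 s, if anything falls off the work surface, if the arm or the gripper's body presses on something with over 40 N, if the wrist force passes 120 N, or if a joint passes its speed limit or range.

## Working session

There is one attempt and no reset: what is moved stays moved. The work goes in short steps, Python scripts to look and compute and a tool call to move; the robot and the scene stay as the last step left them, time stands still between calls to the robot, and variables do not carry over. Pictures are saved under pics/ and viewed, at most 10 in all, crops included, and the job is handed in when it is done.

Besides the shell and the picture viewer there is one more tool, called as name(argument=value, ...) on one line, values as JSON. play_rows: Moves the arm, as the interface text tells. Its arguments: {"type":"object","properties":{"dp":{"type":"array"},"rot":{"type":"array"},"fingers":{"type":"number"},"grip_force":{"type":"number"}},"required":["dp","rot"]}

```bash
mkdir -p pics; python3 - <<'E'
from rig import telemetry, optics, r
import cv2,pickle
s=telemetry.sense();print({k:s[k] for k in('clock','eef_pos','tcp_rot','contact_force','opening')})
D={}
for n in('scene','top'):
    f=optics.grab_frame(n);D[n]=f
    cv2.imwrite(f'pics/{n}.png',cv2.cvtColor(f['color'],cv2.COLOR_RGB2BGR))
pickle.dump(D,open('d.pkl','wb'))
a=cv2.hconcat([cv2.imread('pics/scene.png'),cv2.imread('pics/top.png')])
print(D['top']['mtx'],D['top']['R'],D['top']['t'])
E
```

```text
{'clock': 0.0, 'eef_pos': array([ 189.8152755 , -595.02438987,  249.28364864]), 'tcp_rot': array([-3.14027391e+00, -6.29919336e-06,  3.08787106e-01]), 'contact_force': array([-0.32228647,  0.06558674,  0.16495179]), 'opening': 0.9912376478267205}
[[477.07112388   0.         272.20711675]
 [  0.         477.07112388 207.50528828]
 [  0.           0.           1.        ]] [[ 0.01961136 -0.99977687 -0.00784829]
 [-0.9948499  -0.01873274 -0.09961307]
 [ 0.09944382  0.00976142 -0.9949953 ]] [  49.73177326  491.04209462 1612.43677815]
```

View pics/top.png

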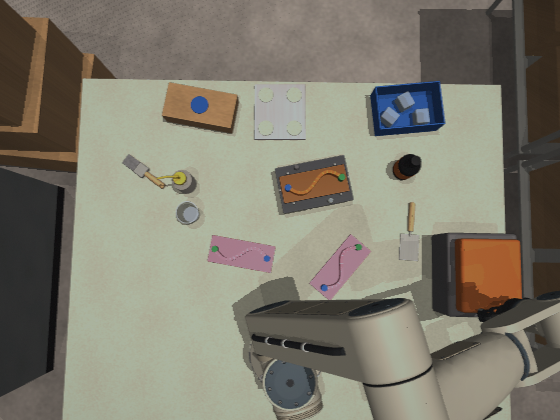

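View pics/scene.png

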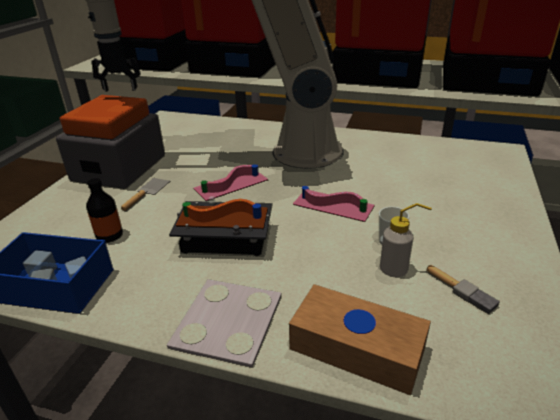

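The top view shows three S-shaped parts. Two are pink, at (241,254) and (340,267). The third is orange on an amber base, on the dark plate at (315,185), with green at (341,177) and blue at (288,188). The orange one fits the description, so I'll confirm it in a crop and measure it.

```bash
cat > h.py <<'E'
import numpy as np
P=np.array([[-90,0],[-70,-18],[-45,-27],[-20,-18],[0,0],[20,18],[45,27],[70,18],[90,0]],float)
def unproj(f,uv,z):
    K,R,t=map(np.asarray,(f['mtx'],f['R'],f['t']));d=R.T@np.linalg.inv(K)@np.array([*uv,1]);c=-R.T@t
    return c+d*(z-c[2])/d[2]
def proj(f,X):
    q=np.asarray(f['mtx'])@(np.asarray(f['R'])@X+np.asarray(f['t']));return q[:2]/q[2]
E
python3 - <<'E'
import pickle,cv2,numpy as np
from h import *
D=pickle.load(open('d.pkl','rb'));E={}
for n,(x0,y0,x1,y1) in {'top':(265,145,365,220),'scene':(165,185,285,260)}.items():
    f=D[n];c=f['color'];h=cv2.cvtColor(c,cv2.COLOR_RGB2HSV)
    for k,(lo,hi) in {'g':(45,85),'b':(100,130)}.items():
        m=cv2.inRange(h,(lo,90,30),(hi,255,255));M=np.zeros_like(m);M[y0:y1,x0:x1]=m[y0:y1,x0:x1]
        v,u=np.nonzero(M);p=(u.mean(),v.mean());X=unproj(f,p,106);E[n,k]=X
        print(n,k,len(u),np.round(p,1),X.round(1))
g,b=E['top','g'],E['top','b'];print('len',np.linalg.norm((b-g)[:2]))
a=np.arctan2(*(b-g)[1::-1]);m=(g+b)/2
f=D['top'];R=np.array([[np.cos(a),-np.sin(a)],[np.sin(a),np.cos(a)]])
W=P@R.T+m[:2];print(np.degrees(a),W.round(1))
img=cv2.resize(cv2.cvtColor(f['color'],cv2.COLOR_RGB2BGR)[140:225,260:370],None,fx=7,fy=7,interpolation=cv2.INTER_CUBIC)
for w in W:
    q=(proj(f,np.array([*w,110]))-[260,140]+.5)*7;cv2.circle(img,tuple(int(i) for i in q),4,(255,255,255),1)
cv2.imwrite('pics/crop.png',img)
E
```

```text
top g 37 [341.1 177.1] [ 586.3 -165.6  106. ]
top b 33 [287.5 187.3] [549.3   9.8 106. ]
scene g 77 [191.4 201. ] [ 570.7 -163.8  106. ]
scene b 109 [256.6 210.1] [568.6  13.7 106. ]
len 179.19454293208838
101.93649886487634 [[ 586.4 -166. ]
 [ 599.9 -142.7]
 [ 603.5 -116.3]
 [ 589.5  -93.7]
 [ 567.8  -77.9]
 [ 546.   -62.1]
 [ 532.1  -39.5]
 [ 535.7  -13.1]
 [ 549.2   10.2]]
```

View pics/crop.png

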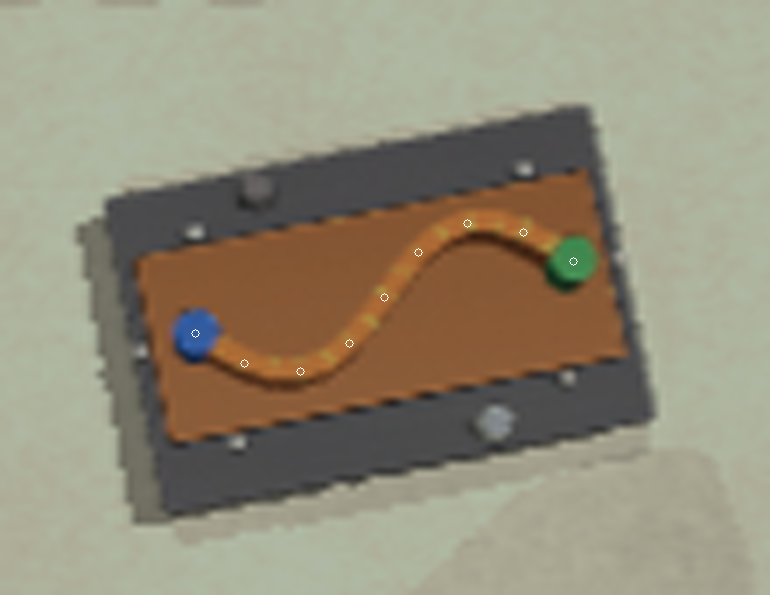

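The crop shows a green boss at (573,260), a blue boss at (195,333), and an orange wall on an amber base on the dark plate. The model points fall on the wall centre line and the spacing is 179 mm (180 nominal), so this is the print meant. I'll start the approach, closing the fingers on the way.

play_rows(dp=[[0.87,-0.49,0],[1.74,-0.98,0],[2.61,-1.47,0],[3.48,-1.96,0],[4.35,-2.45,0]], rot=[[0,0,0],[0,0,0],[0,0,0],[0,0,0],[0,0,0]], fingers=0, grip_force=20)

```text
clock: 0.52
eef_pos: [326.6, -447.6, 249.7]
tcp_rot: [-3.141, 0.0, 0.308]
contact_force: [0.5, -1.2, -0.6]
opening: 0.301
grasp_force: 0.0
```

play_rows(dp=[[0.87,-0.49,0],[1.74,-0.98,0],[2.61,-1.47,0],[3.48,-1.96,0],[4.35,-2.45,0]], rot=[[0,0,0],[0,0,0],[0,0,0],[0,0,0],[0,0,0]])

```text
clock: 0.93
eef_pos: [462.8, -301.2, 249.9]
tcp_rot: [-3.141, 0.0, 0.309]
contact_force: [0.5, 0.2, 0.3]
opening: 0.0
grasp_force: 0.0
```

play_rows(dp=[[0.87,-0.49,0.2],[1.74,-0.98,0.5],[2.61,-1.47,0.8],[3.4,-1.9,1.2],[3.4,-1.9,1.5]], rot=[[0,0,0],[0,0,0],[0,0,0],[0,0,0],[0,0,0]])

```text
clock: 1.35
eef_pos: [572.0, -184.8, 188.8]
tcp_rot: [-3.141, -0.002, 0.312]
contact_force: [-0.6, -0.4, 0.2]
opening: 0.0
grasp_force: 0.0
```

play_rows(dp=[[0,0,0],[0,0,0],[0,0,0]], rot=[[0,0,0],[0,0,0],[0,0,0]])

```text
clock: 1.6
eef_pos: [567.9, -190.0, 190.4]
tcp_rot: [3.141, 0.0, 0.308]
contact_force: [0.5, 0.0, -0.4]
opening: -0.003
grasp_force: 0.0
```

```bash
python3 - <<'E'
from rig import telemetry, optics
import cv2,numpy as np
from h import *
s=telemetry.sense();p=np.array(s['eef_pos']);print(p,s['tcp_rot'],s['contact_force'])
f=optics.grab_frame('wrist');c=f['color'];print(f['mtx'],np.round(f['mount'],3))
from scipy.spatial.transform import Rotation as Ro
Rt=Ro.from_euler('xyz',s['tcp_rot']).as_matrix()
img=cv2.cvtColor(c,cv2.COLOR_RGB2BGR);M=np.array(f['mount']);K=np.array(f['mtx'])
W=np.array([[586.4,-166],[599.9,-142.7],[603.5,-116.3],[589.5,-93.7],[567.8,-77.9],[546,-62.1],[532.1,-39.5],[535.7,-13.1],[549.2,10.2]])
for w in W:
    tl=Rt.T@(np.array([*w,110])-p);q=M[:3,:3].T@(tl-M[:3,3])
    th=np.arctan2(np.hypot(q[0],q[1]),q[2]);u=K[:2,2]+K[0,0]*th*q[:2]/np.hypot(q[0],q[1])
    print(u.round(1));cv2.circle(img,tuple(int(i) for i in u.round()),3,(255,255,255),1)
cv2.imwrite('pics/wr.png',img)
E
```

```text
[ 567.87495343 -190.02962107  190.41689864] [3.14142301e+00 2.66141753e-04 3.08067032e-01] [ 0.51416821  0.04457517 -0.43089307]
[[325.1922621    0.         279.194555  ]
 [  0.         325.1922621  209.11340968]
 [  0.           0.           1.        ]] [[   0.      -0.945   -0.328   84.466]
 [   1.       0.       0.      -0.254]
 [  -0.      -0.328    0.945 -124.78 ]
 [   0.       0.       0.       1.   ]]
[253.2 192.2]
[224.7 162.7]
[187.9 146.3]
[152.4 157.5]
[126.9 181.1]
[104.5 202.9]
[ 78.8 211. ]
[ 53.4 197.3]
[ 33.5 173.9]
```

View pics/wr.png

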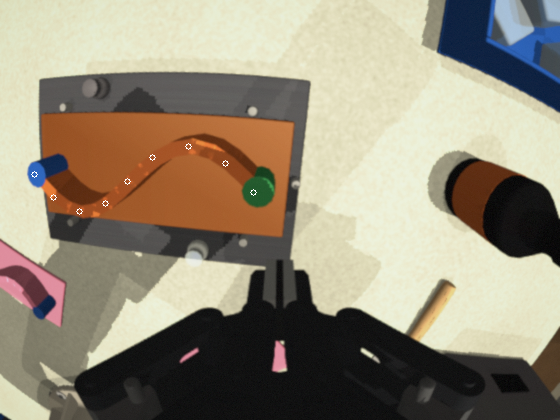

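The wrist view shows the green boss top near (257,188) and the blue near (40,174), each within about 3 mm of the prediction. I'll apply a small shift of (+2,-1.5) mm and descend to just above the green boss.

play_rows(dp=[[0.33,-0.19,0.5],[0.66,-0.38,1.0],[0.66,-0.38,1.3],[0.66,-0.38,1.4],[0.66,-0.38,1.4]], rot=[[0,0,0],[0,0,0],[0,0,0],[0,0,0],[0,0,0]])

```text
clock: 2.07
eef_pos: [587.8, -167.5, 133.5]
tcp_rot: [-3.141, 0.002, 0.308]
contact_force: [-1.1, 0.6, -1.2]
opening: 0.003
grasp_force: 0.0
```

play_rows(dp=[[0,0,0.05],[0,0,0.1],[0,0,0.15],[0,0,0.15],[0,0,0.15]], rot=[[0,0,0],[0,0,0],[0,0,0],[0,0,0],[0,0,0]])

```text
clock: 2.48
eef_pos: [589.1, -167.1, 128.5]
tcp_rot: [3.141, -0.001, 0.309]
contact_force: [0.0, -1.9, 1.1]
opening: -0.0
grasp_force: 0.7
```

play_rows(dp=[[0,0,0.03],[0,0,0.06],[0,0,0.1],[0,0,0.1],[0,0,0.1]], rot=[[0,0,0],[0,0,0],[0,0,0],[0,0,0],[0,0,0]])

```text
clock: 2.9
eef_pos: [589.1, -166.9, 124.1]
tcp_rot: [3.141, -0.0, 0.309]
contact_force: [-0.0, -2.2, 3.1]
opening: 0.005
grasp_force: 1.6
```

```bash
python3 - <<'E'
from rig import telemetry
s=telemetry.sense();print(s['eef_pos'],s['contact_force'])
E
```

```text
[ 589.14092419 -166.88360131  124.09487988] [-0.04681069 -2.21646937  3.09211005]
```

Fz is 3.1 N, so the plate has sunk about 4 mm. I'll trace now.

play_rows(dp=[[0.1,-0.08,0],[0.21,-0.17,0],[0.31,-0.26,0],[0.41,-0.35,0],[0.5,-0.45,0]], rot=[[0,0,0],[0,0,0],[0,0,0],[0,0,0],[0,0,0]])

```text
clock: 3.32
eef_pos: [602.9, -142.8, 124.0]
tcp_rot: [-3.142, -0.0, 0.309]
contact_force: [-0.8, -2.3, 2.6]
opening: -0.001
grasp_force: 1.5
```

play_rows(dp=[[0.08,-0.11,0],[0.15,-0.23,0],[0.21,-0.35,0],[0.26,-0.48,0],[0.29,-0.6,0]], rot=[[0,0,0],[0,0,0],[0,0,0],[0,0,0],[0,0,0]])

```text
clock: 3.73
eef_pos: [606.5, -116.5, 124.1]
tcp_rot: [3.141, -0.0, 0.309]
contact_force: [0.5, -2.2, 2.3]
opening: 0.002
grasp_force: 1.5
```

play_rows(dp=[[0,-0.12,0],[-0.03,-0.25,0],[-0.07,-0.39,0],[-0.12,-0.52,0],[-0.18,-0.64,0]], rot=[[0,0,0],[0,0,0],[0,0,0],[0,0,0],[0,0,0]])

```text
clock: 4.15
eef_pos: [591.3, -94.4, 124.0]
tcp_rot: [3.142, -0.0, 0.309]
contact_force: [1.9, -1.8, 2.8]
opening: -0.004
grasp_force: 1.5
```

play_rows(dp=[[-0.08,-0.11,0],[-0.16,-0.22,0],[-0.24,-0.33,0],[-0.32,-0.43,0],[-0.4,-0.54,0]], rot=[[0,0,0],[0,0,0],[0,0,0],[0,0,0],[0,0,0]])

```text
clock: 4.57
eef_pos: [569.4, -78.9, 124.0]
tcp_rot: [3.142, -0.0, 0.309]
contact_force: [1.6, -0.6, 3.4]
opening: 0.0
grasp_force: 1.5
```

play_rows(dp=[[-0.08,-0.11,0],[-0.16,-0.22,0],[-0.24,-0.33,0],[-0.32,-0.43,0],[-0.4,-0.54,0]], rot=[[0,0,0],[0,0,0],[0,0,0],[0,0,0],[0,0,0]])

```text
clock: 4.98
eef_pos: [547.6, -63.2, 124.0]
tcp_rot: [-3.142, 0.0, 0.309]
contact_force: [1.7, -0.8, 3.5]
opening: 0.002
grasp_force: 1.5
```

play_rows(dp=[[-0.06,-0.12,0],[-0.1,-0.25,0],[-0.13,-0.38,0],[-0.15,-0.52,0],[-0.16,-0.65,0]], rot=[[0,0,0],[0,0,0],[0,0,0],[0,0,0],[0,0,0]])

```text
clock: 5.4
eef_pos: [533.6, -40.1, 123.9]
tcp_rot: [-3.141, 0.0, 0.309]
contact_force: [0.1, -2.6, 2.3]
opening: 0.005
grasp_force: 1.5
```

play_rows(dp=[[0.03,-0.12,0],[0.08,-0.25,0],[0.14,-0.37,0],[0.21,-0.49,0],[0.29,-0.6,0]], rot=[[0,0,0],[0,0,0],[0,0,0],[0,0,0],[0,0,0]])

```text
clock: 5.82
eef_pos: [537.7, -13.6, 123.9]
tcp_rot: [-3.141, 0.001, 0.309]
contact_force: [-0.6, -1.6, 2.6]
opening: 0.002
grasp_force: 1.5
```

play_rows(dp=[[0.09,-0.1,0],[0.19,-0.2,0],[0.29,-0.29,0],[0.39,-0.37,0],[0.5,-0.45,0]], rot=[[0,0,0],[0,0,0],[0,0,0],[0,0,0],[0,0,0]])

```text
clock: 6.23
eef_pos: [551.5, 9.4, 123.9]
tcp_rot: [-3.141, 0.0, 0.309]
contact_force: [-1.1, -2.5, 3.4]
opening: -0.001
grasp_force: 1.6
```

play_rows(dp=[[0,0,0],[0,0,0],[0,0,0]], rot=[[0,0,0],[0,0,0],[0,0,0]])

```text
clock: 6.48
eef_pos: [551.9, 9.3, 124.1]
tcp_rot: [-3.141, -0.001, 0.309]
contact_force: [0.3, 1.7, 2.7]
opening: 0.002
grasp_force: 1.6
```

```bash
python3 - <<'E'
from rig import telemetry, optics
import cv2
s=telemetry.sense();print(s['eef_pos'],s['contact_force'])
a=optics.grab_frame('wrist')['color'];b=optics.grab_frame('scene')['color'][150:290,130:317]
o=cv2.hconcat([cv2.resize(a,(400,300)),cv2.resize(b,(400,300))])
cv2.imwrite('pics/end.png',cv2.cvtColor(o,cv2.COLOR_RGB2BGR))
E
```

```text
[551.85572315   9.3315598  124.13103142] [0.26184266 1.69489521 2.68637355]
```

View pics/end.png

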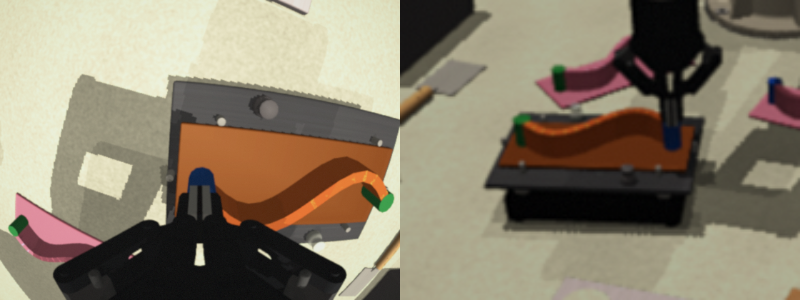

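The fingertips rest on the blue boss, at (202,180) in the wrist view and (672,125) in the scene crop. The print is flat, the coupons are standing, and Fz is about 2.7 N. I'm handing in.

```bash
python3 -c "
from rig import r
print(r.sign_off())"
```

```text
the job is handed in; nothing more can be done
None
```

I traced the orange wall from the green end to the blue end with a light touch of about 2.3–3.5 N, ended with the fingertips resting on the blue boss, and handed the job in; no verdict came back.

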